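# Slide the crucible under the coating plate

### The arm

A 6-joint arm with a two-finger parallel gripper is mounted at the origin on the work surface. World frame = base frame: x ahead of the robot, y to its left, z up, the work surface at z = 0. Lengths are in m, angles in rad, forces in N, time in s.
With the tool pointing down it reaches from about 0.4 to 0.825 m from the base axis. Payload 7 kg.
Tool frame: the origin (TCP) lies at the centre of the arm's flange, where the gripper is bolted on; the fingertips stand 178 mm ahead of it and the grasp point (between the pads) lies arm.tcp_to_grasp ahead of it (arm.tcp_to_grasp is the distance from the TCP to the grasp point, in m); z points along the fingers, y is the direction in which the jaws open and shut (so a half turn about z gives the same grasp; the last joint's range is limited). The gripper opens to 88 mm and grips with 3 to 60 N. Pads are 19 mm wide; open, the fingers measure 130 mm over their backs; the gripper's body (78 mm by 193 mm) begins 47 mm behind the grasp point.
Start: joints at [1.583, 0.359, 0.012, 0, -1.224, -0.288], TCP at [0.184, 0.649, 0.405] pointing down, gripper open.
Joint ranges: [-3.07, 3.07], [-1.43, 2.12], [-1.02, 1.25], [-3.03, 1.67], [-3.05, -0], [-3.03, 3.03]. Speed limits (rad/s): [2.39, 2.39, 3.01, 3.14, 3.14, 3.14].

### API

Orientations are given as [roll, pitch, yaw] about the fixed x, y, z axes, in that order (R = Rz(yaw) Ry(pitch) Rx(roll)).
In Python, from station import arm gives the robot as it stands.
- The arm moves only by the tool move_arm, never from a script. Its argument "deltas" is a list of rows, each a list of 6 numbers: the shift along the world's x, y, z in mm, then the turn, a rotation vector about the world's x, y, z in degrees. In form: [[tx, ty, tz, ax, ay, az], ...]. A call has exactly 5 rows; each row shifts and turns the commanded pose from where the row before left it; what a row does not reach is not made up. A row lasts 1/12 s, in which the tool goes at most 41.7 mm and 7.16 degrees, less where a joint would pass 70% of its speed; a pose out of reach is approached as far as the arm can. A call with a gripper value outside its range is refused whole. "claw" is the closure in counts, from 0 (fully open) to 255 (shut), set as the call begins (left out, the last holds). The fingers move at their own pace and stop on an object; "squeeze" is the grip in N (left out, the last holds). Time passes only in rows, so rows that do not move let the fingers close, or fill a call up. It gives the time, the measured TCP pose, the force and the opening at its end, in the units of the state.
- arm.get_state(): the state, without advancing time (a new reading comes with each control period).
- arm.grab_frame(name): name is "scene" or "top" or "wrist"; returns the picture (420x560x3 uint8, red, green, blue); there is no depth.
- arm.calibration(name): a dict with "intrinsics" (3x3 intrinsics, pixels), "T" (4x4, takes a point from camera to world coordinates); the wrist camera has in their place "mount" (4x4, takes a point from camera to tool coordinates, whose origin is the TCP and whose axes are the flange's). Camera axes: x right, y up, looking along -z (the intrinsics and any distortion apply to the point x, -y, -z); pixel columns grow to the right and rows downward; lengths in m; the calibration is good to about 2 mm. A picture is of the moment at which its call begins: read the wrist's pose just before it. calibration takes no time and is no camera call.
- arm.job_done(): hands the job in, once; it reports no verdict.
Trained networks look in the newest picture that a camera, given by its name, has taken for a name from the list of things; names that differ only in an ending like _2 or _b are one class to them, and where a whole thing is asked for, a point or a joint stands for the part that bears it (a point fixed in the world has none). Each returns a list of dicts, best first, with "score" (0 to 1); they miss things now and then, are a little off and sometimes report something else, mostly with a low value. They report only what shows in the picture. A call takes as long as a camera call. They do not tell look-alikes from the thing itself.
- arm.spot_in(thing, camera): "xy" ([column, row] in pixels, amid what is visible of it).
- arm.masks_of(thing, camera): "pixels" (420x560 bool, what is visible of it) and "xy" ([column, row] in pixels, amid what is visible of it).
- arm.spot_point(thing, camera): "xy" ([column, row] in pixels: a listed point, or the origin of a listed thing).
The state is a dict: "t": time; "q": joint angles; "qd": joint speeds; "joint_efforts": joint torques, N m; "eef_pos": TCP position; "ee_rot": TCP orientation; "force": force on the tool from outside, world axes, zero at the start; "moment": the same for the moment, N m; "width": finger opening in m.
Only numpy, scipy, OpenCV 4.12 (cv2) and the standard library are available. Lean on these libraries where they do the work, as an engineer would, in place of code of your own. Each camera call takes 0.05 s, during which the arm holds its last target. There are 200 camera calls.

### The job

Take the copper carrier that holds the tall round crucible (not the one with the flat boat) and slide it, crucible first, between the guide rails of the coating stand until it is fully home against the stop, lying flat with the crucible beneath the middle of the round plate. Keep the crucible upright and leave the boat carrier where it is.

Things in the scene. Friction and masses are not known exactly. Their poses are not given: they have to be found in the camera images.
- grip (a point): Middle of the upright steel tab of the crucible carrier, a loose copper strip (215 x 40 x 6 mm, 0.2-0.45 kg) lying flat on the table. x runs along the strip to the crucible, y across, z up. Tab: 26 (x) by 14 (y), top 90 above the strip's underside; this point is 53 up, 20 ahead of the rear end. Round the tab's foot a 40 x 40 block, top 16 up. Mass centre some 30 ahead of the tab.
- crucible (a point): Centre of the white ceramic crucible, a round cup 34 across the top and 36 mm high, fixed on the front of that same carrier, 165 ahead of the tab along x. It is 24 above the strip's underside; the strip ends 30 ahead of it. Same axes as grip.
- home (a point): Where the crucible's centre must come, 24 mm above the table, under the centre of the fixed stand's round plate (150 across, underside 110 up, top 115). +x leads into the guide. Rails 14 high, 52 apart inside, begin 85 before it; their mouth flares to 84 apart, 110 before it. A stop bar's face is 30 past it (the strip's end meets it), a column behind. At home the tab is 165 before it, in the open.
- boat_grip (a point): Middle of the upright tab of the other carrier, to be left alone: same strip, tab, axes and offsets as grip, but at its front a low flat rectangular boat (50 x 30, 10 mm high) in place of the crucible.
Not all that is in view belongs to the job. What is shaped like the part that bears grip but green or purple is not meant.

How it is judged:
At the end, for the whole second after the job is handed in: The crucible's centre is within 14 mm of the point under the plate's centre, seen from above, and the carrier lies flat (less than 6 mm raised, tilt under 0.1 rad) and in line with the guide to 0.18 rad (horizontal distance between crucible and home below 0.014 m and z of crucible in the frame of home below 0.006 m and angle between the x axis of crucible and the x axis of home, either way round below 0.18 rad and angle between crucible's own z axis and vertical below 0.1 rad); the robot touches nothing.
It fails at once if the boat carrier is moved by more than 30 mm (distance of boat_grip from where it was at the start of the episode above 0.03 m).
It fails at once if the crucible is tipped by more than 0.6 rad (angle between crucible's own z axis and vertical above 0.6 rad).
It also fails if it takes over 40 s, if anything falls off the work surface, if the arm or the gripper's body presses on something with over 40 N, if the wrist force passes 120 N, or if a joint passes its speed limit or range.

## Working session

There is one attempt and no reset: what is moved stays moved. The work goes in short steps, Python scripts to look and compute and a tool call to move; the robot and the scene stay as the last step left them, time stands still between calls to the robot, and variables do not carry over. Pictures are saved under pics/ and viewed, about 8 in all and at most 12, crops included, and the job is handed in when it is done.

Besides the shell and the picture viewer there is one more tool, called after "Call:" as name(argument=value, ...) on one line, values as JSON. move_arm: Moves the arm, as the interface text tells. Its arguments: {"type":"object","properties":{"deltas":{"type":"array","items":{"type":"array","items":{"type":"number"}}},"claw":{"type":"number"},"squeeze":{"type":"number"}},"required":["deltas"]}

```bash
mkdir -p pics; cat > h.py <<'E'
import numpy as np, cv2
from station import arm
def ray(cam,xy):
    c=arm.calibration(cam); K=np.array(c["intrinsics"])
    if cam=="wrist":
        from scipy.spatial.transform import Rotation as R
        s=arm.get_state(); T=np.eye(4); T[:3,:3]=R.from_euler('xyz',s["ee_rot"]).as_matrix(); T[:3,3]=s["eef_pos"]; T=T@np.array(c["mount"])
    else: T=np.array(c["T"])
    d=c.get("distortion"); 
    p=cv2.undistortPoints(np.array([[xy]],float),K,None if d is None else np.array(d,float))[0,0]
    v=T[:3,:3]@np.array([p[0],-p[1],-1.]); return T[:3,3],v
def at(cam,xy,z):
    o,v=ray(cam,xy); return o+v*(z-o[2])/v[2]
def save(im,n): cv2.imwrite("pics/"+n+".png",im[:,:,::-1])
E
python3 - <<'E'
from h import *
s=arm.get_state(); print({k:np.round(v,3).tolist() for k,v in s.items()}, arm.tcp_to_grasp)
ims=[]
Z=dict(grip=.053,crucible=.024,home=.024,boat_grip=.053)
for cam in("scene","top"):
    im=arm.grab_frame(cam).copy(); save(im,cam+"0"); 
    print(cam,[k for k in arm.calibration(cam)])
    for t in Z:
        for r in arm.spot_point(t,cam): print(cam,t,round(r["score"],2),np.round(r["xy"]),np.round(at(cam,r["xy"],Z[t]),3))
E
```

```text
{'t': 0.0, 'q': [1.583, 0.359, 0.011, -0.0, -1.224, -0.288], 'qd': [0.002, -0.0, -0.002, 0.0, -0.001, -0.0], 'joint_efforts': [0.002, -58.272, 29.305, 6.997, 0.007, -0.0], 'eef_pos': [0.184, 0.649, 0.404], 'ee_rot': [3.14, -0.0, -0.276], 'force': [-0.278, -0.359, 0.044], 'moment': [0.057, -0.058, -0.004], 'width': 0.087} 0.1593
scene ['intrinsics', 'T']
scene grip 0.9 [192. 192.] [ 0.228 -0.37   0.053]
scene grip 0.8 [185. 253.] [ 0.554 -0.322  0.053]
scene grip 0.76 [141. 237.] [ 0.481 -0.456  0.053]
scene crucible 0.76 [249. 272.] [ 0.59  -0.158  0.024]
scene crucible 0.68 [244. 204.] [ 0.255 -0.203  0.024]
scene crucible 0.66 [133. 221.] [ 0.35  -0.525  0.024]
scene home 0.98 [430. 279.] [0.615 0.276 0.024]
scene boat_grip 0.56 [192. 226.] [ 0.424 -0.329  0.053]
top ['intrinsics', 'T']
top grip 0.83 [349. 165.] [ 0.566 -0.32   0.053]
top grip 0.72 [366. 283.] [ 0.221 -0.36   0.053]
top grip 0.56 [396. 190.] [ 0.492 -0.456  0.053]
top crucible 0.93 [416. 240.] [ 0.343 -0.515  0.024]
top crucible 0.67 [310. 272.] [ 0.254 -0.198  0.024]
top crucible 0.58 [291. 160.] [ 0.589 -0.15   0.024]
top home 0.7 [152. 156.] [0.61  0.269 0.024]
top boat_grip 0.66 [351. 207.] [ 0.442 -0.322  0.053]
```

View pics/scene0.png

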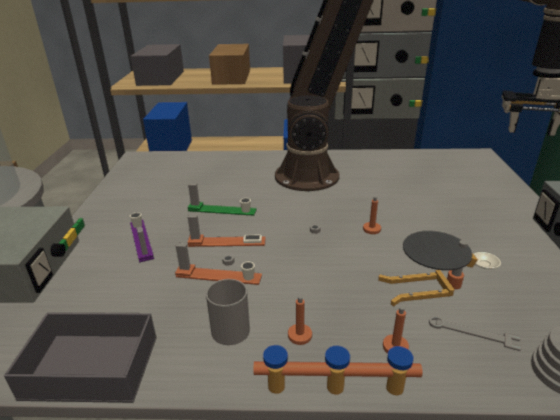

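View pics/top0.png

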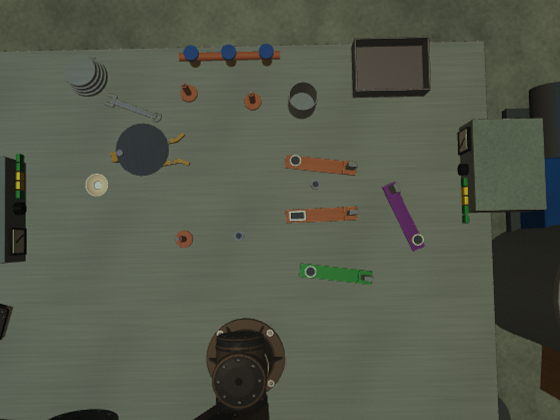

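Pictures 1 and 2 show three look-alikes (top-image pixels):
- green at (336,273), rejected by colour
- purple at (405,215), rejected by colour
- copper with the rectangular boat at (297,215), tab at (351,212), rejected as the boat carrier

The copper carrier with the round crucible at (295,160), tab at (350,166), is the one I want. The stand plate is at (142,150), with its mouth opening to the right at about (186,149). Next is a close crop to check the choice and the guide direction.

```bash
python3 - <<'E'
from h import *
a=cv2.imread("pics/top0.png"); b=cv2.imread("pics/scene0.png")
f=lambda im,x,y,w,h,k:cv2.resize(im[y:y+h,x:x+w],(int(w*k),int(h*k)),interpolation=cv2.INTER_CUBIC)
top=np.hstack([f(a,280,145,85,75,4.5),f(a,105,112,90,75,4.5)]); bot=np.hstack([f(b,170,205,100,85,3.9),f(b,370,225,100,85,3.9)])
print(top.shape,bot.shape)
w=min(top.shape[1],bot.shape[1]); c=np.vstack([top[:,:w],bot[:,:w]]); c=cv2.resize(c,None,fx=.85,fy=.85); cv2.imwrite("pics/crop.png",c); print(c.shape)
hm=a[...]; 
# orange rails mask in both, to table points
for cam,im,(x,y,w,h) in(("top",a,(160,125,35,50)),("scene",b,(372,265,90,40))):
    hsv=cv2.cvtColor(im,cv2.COLOR_BGR2HSV); m=cv2.inRange(hsv,(12,120,60),(30,255,255))
    ys,xs=np.nonzero(m[y:y+h,x:x+w]); P=np.array([at(cam,(u+x,v+y),.014)[:2] for u,v in zip(xs,ys)])
    n,l,st,ce=cv2.connectedComponentsWithStats(m[y:y+h,x:x+w])
    for yb in np.arange(.12,.36,.01):
        k=abs(P[:,1]-yb)<.005
        if k.any(): print(cam,round(yb,2),np.round(sorted(P[k,0])[::max(1,k.sum()//8)],3))
E
```

```text
(337, 787, 3) (331, 780, 3)
(568, 663, 3)
top 0.16 [0.585 0.588 0.588 0.591]
top 0.17 [0.585 0.585 0.585 0.588 0.588 0.588 0.588 0.591 0.591 0.591 0.591 0.594
 0.594 0.674]
top 0.18 [0.588 0.591 0.594 0.595 0.598 0.668 0.671 0.674 0.677 0.677 0.68 ]
top 0.19 [0.592 0.595 0.598 0.656 0.662 0.665 0.668 0.671]
top 0.2 [0.589 0.592 0.595 0.595 0.598 0.601 0.653 0.656 0.659 0.662 0.665]
top 0.21 [0.589 0.592 0.598 0.653 0.656 0.656 0.659 0.662 0.662]
top 0.22 [0.586 0.586 0.589 0.592 0.595 0.65  0.653 0.656 0.662]
top 0.23 [0.583 0.583 0.586 0.586 0.586 0.586 0.589 0.589 0.589 0.589 0.592 0.592
 0.592 0.595 0.595]
top 0.24 [0.583]
scene 0.16 [0.589 0.593 0.597 0.597 0.6   0.604 0.604 0.608]
scene 0.17 [0.589 0.593 0.597 0.6   0.604 0.608 0.612 0.682 0.689]
scene 0.18 [0.593 0.6   0.604 0.608 0.615 0.672 0.679 0.682 0.688]
scene 0.19 [0.596 0.6   0.608 0.611 0.615 0.668 0.672 0.675 0.682]
scene 0.2 [0.592 0.6   0.608 0.611 0.658 0.665 0.668 0.675 0.678]
scene 0.21 [0.596 0.604 0.608 0.611 0.658 0.661 0.665 0.672 0.675]
scene 0.22 [0.592 0.596 0.6   0.604 0.608 0.658 0.665 0.668 0.671 0.675]
scene 0.23 [0.588 0.592 0.6   0.604 0.611 0.658 0.661 0.665 0.671 0.675]
scene 0.24 [0.588 0.592 0.6   0.604 0.607 0.654 0.661 0.665 0.668]
scene 0.25 [0.584 0.592 0.596 0.604 0.651 0.654 0.661 0.664 0.671]
scene 0.26 [0.584 0.588 0.596 0.6   0.604 0.654 0.658 0.661 0.668]
scene 0.27 [0.584 0.588 0.596 0.603 0.647 0.654 0.657 0.664]
scene 0.28 [0.584 0.592 0.596 0.6   0.647 0.65  0.654 0.657 0.661 0.664]
scene 0.29 [0.58  0.584 0.588 0.592 0.6   0.65  0.654 0.657 0.661 0.664]
scene 0.3 [0.568 0.58  0.592 0.599 0.611 0.625 0.643 0.65  0.657]
scene 0.31 [0.568 0.584 0.596 0.607 0.618 0.629 0.64  0.65  0.661]
scene 0.32 [0.596 0.607 0.611 0.618 0.625 0.629 0.636 0.64  0.647]
scene 0.33 [0.632 0.636]
```

View pics/crop.png

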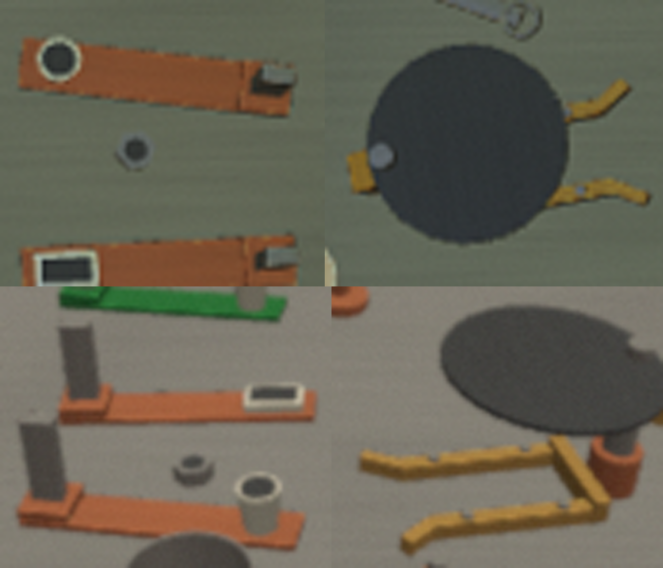

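The close crop (picture 3) confirms the choice: round white crucible at crop (58,58) with its tab at (275,78). The boat carrier lies below it. The rails open to the right, tilted a few degrees. I'll move, passing over the guide mouth for a closer look with the wrist camera.

Call:
move_arm(deltas=[[20,-34,0,0,0,-4.5],[20,-34,0,0,0,-4.5],[20,-34,0,0,0,-4.5],[20,-34,0,0,0,-4.5],[20,-34,0,0,0,-4.5]], claw=0, squeeze=50)

```text
t: 0.92
eef_pos: [0.2843, 0.4778, 0.4048]
ee_rot: [-3.141, 0.0, -0.672]
force: [1.2, 0.0, 0.7]
width: 0.0874
```

Call:
move_arm(deltas=[[20,-34,0,0,0,-4.5],[20,-34,0,0,0,-4.5],[20,-34,0,0,0,-4.5],[20,-34,0,0,0,-4.5],[20,-34,0,0,0,-4.5]])

```text
t: 1.33
eef_pos: [0.3843, 0.3076, 0.4051]
ee_rot: [-3.141, 0.001, -1.065]
force: [0.7, 0.6, 1.1]
width: 0.0874
```

Call:
move_arm(deltas=[[20,-34,0,0,0,-4.5],[20,-34,0,0,0,-4.5],[20,-34,0,0,0,-4.5],[20,-34,0,0,0,-4.5],[0,0,0,0,0,0]])

```text
t: 1.75
eef_pos: [0.4657, 0.1688, 0.4048]
ee_rot: [-3.142, -0.001, -1.385]
force: [-0.5, 0.4, -0.2]
width: 0.0872
```

```bash
python3 - <<'E'
from h import *
s=arm.get_state(); print(s["t"],np.round(s["eef_pos"],3),np.round(s["ee_rot"],3)); print(np.round(arm.calibration("wrist")["mount"],3))
im=arm.grab_frame("wrist").copy(); save(im,"w1")
for r in arm.spot_point("home","wrist"): print(r["score"],r["xy"],at("wrist",r["xy"],.024))
# plate centre from top picture
a=cv2.imread("pics/top0.png"); g=cv2.cvtColor(a,cv2.COLOR_BGR2GRAY); roi=g[118:182,105:175]
m=(roi<60).astype(np.uint8); cs,_=cv2.findContours(m,cv2.RETR_EXTERNAL,cv2.CHAIN_APPROX_NONE); c=max(cs,key=cv2.contourArea); (cx,cy),ax,_=cv2.fitEllipse(cv2.convexHull(c)); print(ax,cx+105,cy+118,at("top",(cx+105,cy+118),.115))
E
```

```text
1.75 [0.466 0.169 0.405] [-3.142e+00 -1.000e-03 -1.385e+00]
[[-0.     0.953  0.302  0.082]
 [ 1.     0.    -0.001 -0.   ]
 [-0.001  0.302 -0.953  0.019]
 [ 0.     0.     0.     1.   ]]
(50.769466400146484, 53.86811828613281) 141.5469856262207 149.5720043182373 [0.61371515 0.27663449 0.115     ]
```

View pics/w1.png

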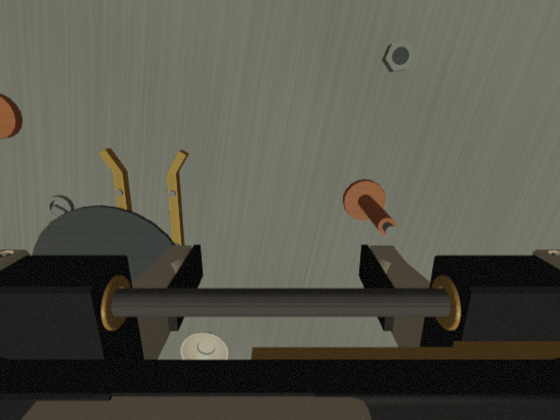

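Picture 4 (wrist) shows both rails: bends at about (120,177) and (173,174), flare tips at (106,152) and (182,154), and the plate at lower left. I'll fit the rail lines from this.

```bash
python3 - <<'E'
from h import *
b=cv2.imread("pics/w1.png"); hsv=cv2.cvtColor(b,cv2.COLOR_BGR2HSV); m=cv2.inRange(hsv,(12,110,60),(32,255,255)); m[:, :90]=0; m[:,200:]=0; m[250:]=0
for lo,hi,y0,y1 in((90,145,184,204),(150,200,182,236)):
    L=[]
    for r in range(y0,y1):
        xs=np.nonzero(m[r,lo:hi])[0]
        if len(xs)>2: L.append([at("wrist",(lo+xs[0],r),.014)[:2],at("wrist",(lo+xs[-1],r),.014)[:2]])
    L=np.array(L)
    for k in(0,1):
        p=np.polyfit(L[:,k,1],L[:,k,0],1); print(lo,k,"dx/dy",p[0].round(3),"x@.2",np.polyval(p,.2).round(4),"x@.27",np.polyval(p,.27).round(4),"width",np.ptp(L[:,k,1]).round(3))
for n,p in(("tipL",(106,152)),("tipR",(182,154)),("bendL",(120,177)),("bendR",(173,174))): print(n,at("wrist",p,.014).round(4))
E
```

```text
90 0 dx/dy -0.081 x@.2 0.6585 x@.27 0.6529 width 0.024
90 1 dx/dy -0.172 x@.2 0.6468 x@.27 0.6348 width 0.024
150 0 dx/dy -0.145 x@.2 0.5965 x@.27 0.5863 width 0.068
150 1 dx/dy -0.157 x@.2 0.5839 x@.27 0.5729 width 0.068
tipL [0.6707 0.1823 0.014 ]
tipR [0.583  0.1676 0.014 ]
bendL [0.6534 0.2094 0.014 ]
bendR [0.5912 0.1936 0.014 ]
```

Call:
move_arm(deltas=[[7,-38,-10,0,0,-4],[7,-38,-10,0,0,-4],[7,-38,-10,0,0,-4],[7,-38,-10,0,0,-4],[7,-38,-10,0,0,-4]])

```text
t: 2.27
eef_pos: [0.4988, -0.0168, 0.3546]
ee_rot: [-3.141, 0.001, -1.725]
force: [1.6, 0.9, 0.9]
width: 0.0877
```

Call:
move_arm(deltas=[[8,-39,-10,0,0,0],[8,-39,-10,0,0,0],[8,-39,-10,0,0,0],[8,-39,-10,0,0,0],[8,-39,-10,0,0,0]])

```text
t: 2.68
eef_pos: [0.5395, -0.2121, 0.3044]
ee_rot: [-3.141, 0.0, -1.722]
force: [1.6, 0.8, -0.1]
width: 0.0876
```

Call:
move_arm(deltas=[[4,-26,0,0,0,0],[3,-26,0,0,0,0],[0,0,0,0,0,0],[0,0,0,0,0,0],[0,0,0,0,0,0]])

```text
t: 3.1
eef_pos: [0.5461, -0.2625, 0.3045]
ee_rot: [3.141, 0.0, -1.723]
force: [-0.1, 0.2, 0.3]
width: 0.0872
```

```bash
python3 - <<'E'
from h import *
s=arm.get_state(); print(s["t"],np.round(s["eef_pos"],4),np.round(s["ee_rot"],4))
im=arm.grab_frame("wrist").copy(); save(im,"w2")
for t,z in(("grip",.053),("crucible",.024)):
    for r in arm.spot_point(t,"wrist"): print(t,r["score"],np.round(r["xy"]),at("wrist",r["xy"],z).round(4))
E
```

```text
3.1 [ 0.5461 -0.2625  0.3045] [ 3.1412e+00  2.0000e-04 -1.7233e+00]
grip 0.7 [242. 140.] [ 0.565  -0.3236  0.053 ]
crucible 0.74 [254. 310.] [ 0.588  -0.1582  0.024 ]
crucible 0.49 [437. 108.] [ 0.411  -0.3221  0.024 ]
```

View pics/w2.png

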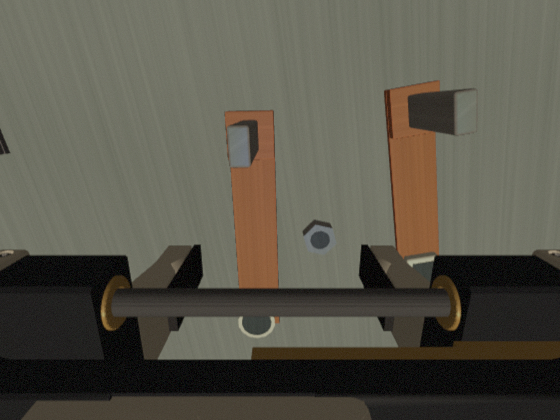

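Picture 5 shows the crucible carrier's tab at (240,145), its crucible at (256,322), and the boat carrier well to the right at (435,110). The carrier yaw is about 82° and the guide yaw about 98°. Next I go over the tab, descend and grip.

Call:
move_arm(deltas=[[9,-30,0,0,0,0.8],[9,-30,0,0,0,0],[0,0,-20,0,0,0],[0,0,-25,0,0,0],[0,0,-20,0,0,0]])

```text
t: 3.67
eef_pos: [0.5639, -0.3229, 0.2388]
ee_rot: [-3.141, 0.0, -1.71]
force: [0.1, 0.4, -1.5]
width: 0.0877
```

Call:
move_arm(deltas=[[0,0,-17,0,0,0],[0,0,-10,0,0,0],[0,0,0,0,0,0],[0,0,0,0,0,0],[0,0,0,0,0,0]])

```text
t: 4.08
eef_pos: [0.5645, -0.3233, 0.214]
ee_rot: [-3.14, -0.0, -1.709]
force: [-0.2, 0.6, 0.9]
width: 0.0874
```

Call:
move_arm(deltas=[[0,0,0,0,0,0],[0,0,0,0,0,0],[0,0,0,0,0,0],[0,0,0,0,0,0],[0,0,0,0,0,0]], claw=255, squeeze=50)

```text
t: 4.5
eef_pos: [0.5638, -0.3236, 0.213]
ee_rot: [-3.141, -0.0, -1.711]
force: [-0.5, -0.2, -0.2]
width: 0.0601
```

Call:
move_arm(deltas=[[0,0,0,0,0,0],[0,0,0,0,0,0],[0,0,0,0,0,0],[0,0,0,0,0,0],[0,0,0,0,0,0]])

```text
t: 4.92
eef_pos: [0.5638, -0.3235, 0.2126]
ee_rot: [3.141, 0.0, -1.71]
force: [0.1, -0.6, -0.0]
width: 0.0265
```

```bash
python3 - <<'E'
from h import *
s=arm.get_state(); print(s["t"],np.round(s["eef_pos"],4),np.round(s["ee_rot"],4),s["width"],s["force"])
im=arm.grab_frame("scene").copy(); save(im,"s1"); x=im[180:320,120:330]; save(cv2.resize(x,None,fx=3.5,fy=3.5,interpolation=cv2.INTER_CUBIC),"s1c")
E
```

```text
4.9167 [ 0.5638 -0.3235  0.2126] [ 3.1415  0.     -1.7105] 0.026542018166417897 [ 0.05714998 -0.64761048 -0.00559699]
```

View pics/s1c.png

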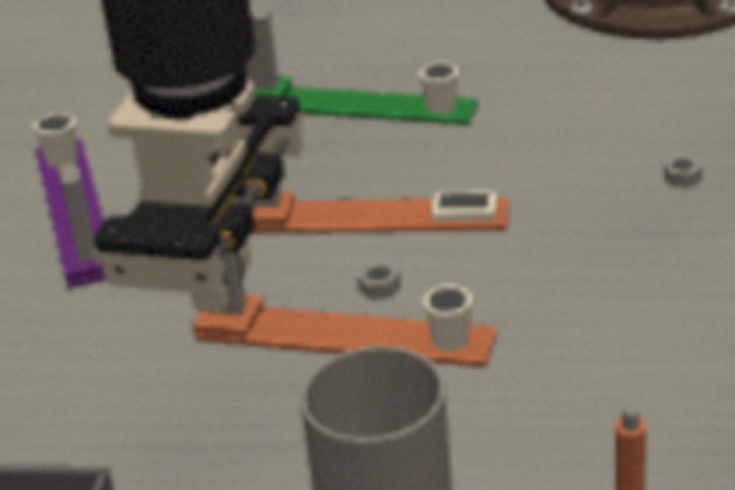

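Picture 6 shows the gripper straddling the right tab, with the crucible carrier lying flat and the boat carrier untouched. The fingers are still closing.

Call:
move_arm(deltas=[[0,0,0,0,0,0],[0,0,0,0,0,0],[0,0,0,0,0,0],[0,0,0,0,0,0],[0,0,0,0,0,0]])

```text
t: 5.38
eef_pos: [0.5636, -0.3235, 0.2125]
ee_rot: [3.141, 0.0, -1.711]
force: [-0.3, -0.0, -1.3]
width: 0.0139
```

Call:
move_arm(deltas=[[0,0,2,0,0,0],[0,0,2,0,0,0],[0,0,2,0,0,0],[0,0,2,0,0,0],[0,0,0,0,0,0]])

```text
t: 5.8
eef_pos: [0.564, -0.3236, 0.2213]
ee_rot: [-3.141, -0.0, -1.71]
force: [0.1, -0.3, -2.7]
width: 0.0137
```

The grip holds: width 13.7 mm, carrying about 2.7 N. I'll check the clearances to the mug and pegs next to the path before moving.

```bash
python3 - <<'E'
from h import *
for n,cam,p in(("mug base scene","scene",(229,335)),("mug near-robot rim scene","scene",(228,286)),("peg base","scene",(300,334)),("peg base right end","scene",(313,334)),("peg base far edge","scene",(300,326)),("peg2","scene",(397,345))): print(n,at(cam,p,0).round(3), at(cam,p,.08).round(3))
for n,p in(("mug",(303,98)),("peg top",(250,99)),("peg base",(253,103)),("peg2 base",(188,94))): print(n,at("top",p,0).round(3),at("top",p,.08).round(3))
E
```

```text
mug base scene [ 0.776 -0.186  0.   ] [ 0.852 -0.17   0.08 ]
mug near-robot rim scene [ 0.616 -0.209  0.   ] [ 0.711 -0.19   0.08 ]
peg base [ 0.771 -0.035  0.   ] [ 0.848 -0.036  0.08 ]
peg base right end [ 0.771 -0.007  0.   ] [ 0.848 -0.012  0.08 ]
peg base far edge [ 0.748 -0.034  0.   ] [ 0.827 -0.036  0.08 ]
peg2 [0.799 0.164 0.   ] [0.872 0.14  0.08 ]
mug [ 0.784 -0.19   0.   ] [ 0.762 -0.186  0.08 ]
peg top [ 0.784 -0.028  0.   ] [ 0.762 -0.032  0.08 ]
peg base [ 0.771 -0.037  0.   ] [ 0.75 -0.04  0.08]
peg2 base [0.803 0.162 0.   ] [0.781 0.149 0.08 ]
```

Clearances are fine as long as I shift in x late. I'll go forward at low height while turning +16.3°, then move sideways in front of the mouth.

Call:
move_arm(deltas=[[1,15,0,0,0,1.6],[1,22,0,0,0,1.6],[1,24,0,0,0,1.6],[1,25,0,0,0,1.6],[1,25,0,0,0,1.6]])

```text
t: 6.22
eef_pos: [0.5686, -0.2112, 0.2206]
ee_rot: [-3.142, 0.0, -1.569]
force: [1.1, 0.0, -2.7]
width: 0.0137
```

Call:
move_arm(deltas=[[1,25,0,0,0,1.6],[1,25,0,0,0,1.6],[1,25,0,0,0,1.7],[1,22,0,0,0,1.7],[2,16,0,0,0,1.7]])

```text
t: 6.63
eef_pos: [0.5746, -0.0974, 0.2208]
ee_rot: [-3.141, 0.0, -1.423]
force: [0.3, -1.0, -3.1]
width: 0.0137
```

Call:
move_arm(deltas=[[18,10,0,0,0,0],[22,14,0,0,0,0],[22,14,0,0,0,0],[16,12,0,0,0,0],[6,6,0,0,0,0]])

```text
t: 7.05
eef_pos: [0.6609, -0.0416, 0.2207]
ee_rot: [-3.14, -0.0, -1.424]
force: [-0.2, 0.1, -2.3]
width: 0.014
```

Call:
move_arm(deltas=[[0,0,0,0,0,0],[0,0,0,0,0,0],[0,0,-3,0,0,0],[0,0,-2,0,0,0],[0,0,0,0,0,0]])

```text
t: 7.47
eef_pos: [0.6579, -0.0442, 0.2151]
ee_rot: [3.14, 0.0, -1.427]
force: [-0.4, -0.1, -2.7]
width: 0.0137
```

```bash
python3 - <<'E'
from h import *
s=arm.get_state(); print(s["t"],np.round(s["eef_pos"],4),np.round(s["ee_rot"],4),s["width"],s["force"])
im=arm.grab_frame("scene").copy()
for r in arm.spot_point("crucible","scene"): print("crucible",r["score"],np.round(r["xy"]),at("scene",r["xy"],.027).round(4))
im2=arm.grab_frame("top").copy()
for r in arm.spot_point("crucible","top"): print("crucible",r["score"],np.round(r["xy"]),at("top",r["xy"],.027).round(4))
f=lambda i,x,y,w,h,k:cv2.resize(i[y:y+h,x:x+w],(int(w*k),int(h*k)),interpolation=cv2.INTER_CUBIC)
save(np.hstack([f(im,295,220,180,120,2.8),f(im2,110,110,120,140,2.4)]),"c3a") if 0 else save(np.vstack([f(im,290,215,190,100,4)[:, :760],f(im2,110,120,190,50,4)]),"c3")
E
```

```text
7.4667 [ 0.6579 -0.0442  0.2151] [ 3.1404e+00  1.0000e-04 -1.4267e+00] 0.013696897526063274 [-0.40221471 -0.09586027 -2.74730114]
crucible 0.97 [365. 286.] [0.6461 0.1177 0.027 ]
crucible 0.77 [138. 219.] [ 0.3454 -0.5121  0.027 ]
crucible 0.63 [244. 206.] [ 0.272 -0.2    0.027]
crucible 0.75 [199. 144.] [0.6431 0.1253 0.027 ]
crucible 0.62 [309. 269.] [ 0.2618 -0.1953  0.027 ]
crucible 0.56 [416. 238.] [ 0.3477 -0.5165  0.027 ]
```

View pics/c3.png

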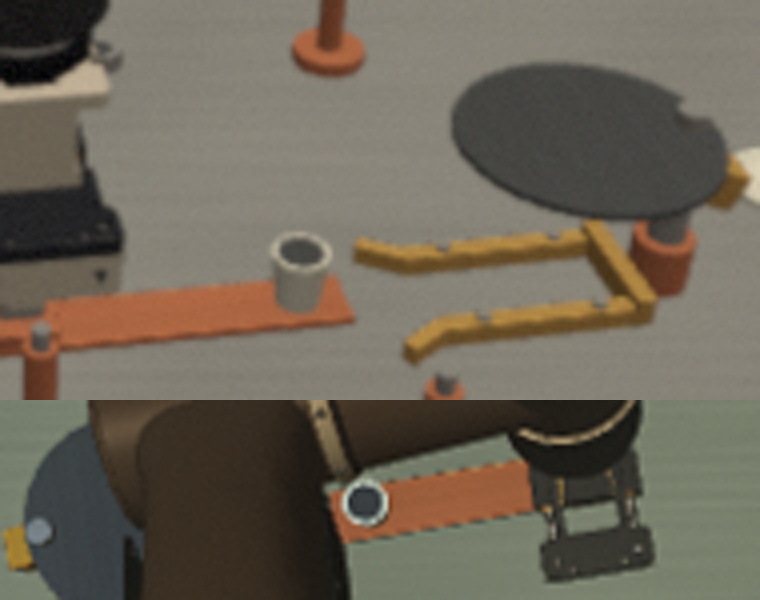

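Picture 7 shows the strip in front of the mouth, nearly in line. I'll check its yaw and lateral offset against the rails in this same frame by fitting edges.

```bash
python3 - <<'E'
from h import *
im=cv2.imread("pics/c3.png"); P=lambda p:(p[0]/4+290-.375,p[1]/4+215-.375)
g=cv2.cvtColor(im[:400],cv2.COLOR_BGR2HSV)
strip=cv2.inRange(g,(4,120,90),(14,255,255)); rail=cv2.inRange(g,(16,110,110),(30,255,255))
def fit(m,x0,x1,ylo,yhi,end,z):
    Q=[]
    for x in range(x0,x1,4):
        ys=np.nonzero(m[ylo:yhi,x])[0]
        if len(ys)>3: Q.append(at("scene",P((x,ylo+ys[end])),z)[:2])
    Q=np.array(Q); k=np.polyfit(Q[:,1],Q[:,0],1); r=np.abs(np.polyval(k,Q[:,1])-Q[:,0]); j=r<2*np.median(r)+1e-4
    k=np.polyfit(Q[j,1],Q[j,0],1); return k.round(4),[np.polyval(k,y).round(4) for y in(.12,.2,.278)],len(Q)
print("strip far edge",fit(strip,70,265,270,300,0,.009)); print("strip near edge (bottom)",fit(strip,70,330,300,352,-1,.003))
print("far rail outer top",fit(rail,415,570,225,275,0,.014)); print("far rail inner bottom",fit(rail,415,570,225,275,-1,.0)); print("near rail inner top",fit(rail,455,600,285,345,0,.014)); print("near rail outer bottom",fit(rail,455,620,285,345,-1,0.))
E
```

```text
strip far edge (array([-0.148 ,  0.6364]), [np.float64(0.6187), np.float64(0.6068), np.float64(0.5953)], 41)
strip near edge (bottom) (array([-0.1488,  0.6715]), [np.float64(0.6537), np.float64(0.6418), np.float64(0.6302)], 65)
far rail outer top (array([-0.1612,  0.6248]), [np.float64(0.6055), np.float64(0.5926), np.float64(0.58)], 39)
far rail inner bottom (array([-0.1581,  0.622 ]), [np.float64(0.603), np.float64(0.5904), np.float64(0.578)], 39)
near rail inner top (array([-0.1625,  0.6896]), [np.float64(0.6701), np.float64(0.6571), np.float64(0.6444)], 37)
near rail outer bottom (array([-0.1662,  0.6895]), [np.float64(0.6695), np.float64(0.6562), np.float64(0.6433)], 42)
```

The strip's slope is −0.148 against −0.155 to −0.16 for the guide, and it is centred within a few mm. I'll trim the yaw slightly, lower it and slide in while watching the force.

Call:
move_arm(deltas=[[2,0,-1,0,0,0.5],[0,0,-1,0,0,0],[-1.5,10,0,0,0,0],[-1.5,10,0,0,0,0],[-1.5,10,0,0,0,0]])

```text
t: 8.08
eef_pos: [0.6561, -0.0127, 0.2136]
ee_rot: [3.142, 0.0, -1.418]
force: [-0.4, 0.5, -2.6]
width: 0.0141
```

Call:
move_arm(deltas=[[-1.5,10,0,0,0,0],[-1.5,10,0,0,0,0],[-1.5,10,0,0,0,0],[-1.5,10,0,0,0,0],[-1.5,10,0,0,0,0]])

```text
t: 8.5
eef_pos: [0.6486, 0.0377, 0.2137]
ee_rot: [-3.142, 0.0, -1.417]
force: [-0.5, -0.2, -1.7]
width: 0.0138
```

Call:
move_arm(deltas=[[-1.5,10,0,0,0,0],[-1.5,10,0,0,0,0],[-1.5,10,0,0,0,0],[-1.5,10,0,0,0,0],[-0.8,5,0,0,0,0]])

```text
t: 8.92
eef_pos: [0.6419, 0.0829, 0.2137]
ee_rot: [-3.141, 0.0, -1.417]
force: [-0.5, -0.5, -1.8]
width: 0.0137
```

Call:
move_arm(deltas=[[-0.6,4,0,0,0,0],[-0.6,4,0,0,0,0],[-0.6,4,0,0,0,0],[-0.6,4,0,0,0,0],[-0.6,4,0,0,0,0]])

```text
t: 9.33
eef_pos: [0.639, 0.1015, 0.2137]
ee_rot: [3.142, -0.0, -1.418]
force: [1.0, -0.6, -2.3]
width: 0.0139
```

Call:
move_arm(deltas=[[-0.3,2,0,0,0,0],[-0.3,2,0,0,0,0],[-0.3,2,0,0,0,0],[0,0,0,0,0,0],[0,0,0,0,0,0]])

```text
t: 9.75
eef_pos: [0.6381, 0.1075, 0.2137]
ee_rot: [3.142, -0.0, -1.417]
force: [-0.4, -1.3, -1.8]
width: 0.0139
```

Call:
move_arm(deltas=[[-0.3,2,0,0,0,0],[-0.3,2,0,0,0,0],[0,0,0,0,0,0],[0,0,0,0,0,0],[0,0,0,0,0,0]])

```text
t: 10.17
eef_pos: [0.6375, 0.1115, 0.2137]
ee_rot: [-3.142, 0.0, -1.417]
force: [0.3, -0.8, -2.8]
width: 0.0138
```

Call:
move_arm(deltas=[[-0.3,2,0,0,0,0],[-0.3,2,0,0,0,0],[0,0,0,0,0,0],[0,0,0,0,0,0],[0,0,0,0,0,0]])

```text
t: 10.58
eef_pos: [0.6371, 0.1143, 0.214]
ee_rot: [3.141, -0.002, -1.417]
force: [1.9, -6.6, -1.2]
width: 0.0138
```

Contact force is now −6.6 N in y, right where the stop was expected (y≈0.115). I'll lower flat, confirm with a small push, then take a look.

Call:
move_arm(deltas=[[0,0,-1,0,0,0],[-0.2,1,0,0,0,0],[0,0,0,0,0,0],[0,0,0,0,0,0],[0,0,0,0,0,0]])

```text
t: 11.0
eef_pos: [0.6372, 0.1146, 0.2134]
ee_rot: [3.141, -0.002, -1.418]
force: [2.9, -10.4, 2.2]
width: 0.0135
```

```bash
python3 - <<'E'
from h import *
im=arm.grab_frame("scene").copy()
for t,z in(("crucible",.024),("home",.024)):
    for r in arm.spot_point(t,"scene"): print(t,r["score"],np.round(r["xy"]),at("scene",r["xy"],z).round(4))
save(cv2.resize(im[215:320,330:480],None,fx=5,fy=5,interpolation=cv2.INTER_CUBIC),"c4")
E
```

```text
crucible 0.74 [138. 223.] [ 0.363  -0.5045  0.024 ]
crucible 0.59 [431. 280.] [0.6186 0.2771 0.024 ]
crucible 0.57 [243. 205.] [ 0.2568 -0.2051  0.024 ]
home 0.78 [432. 276.] [0.6025 0.2828 0.024 ]
```

View pics/c4.png

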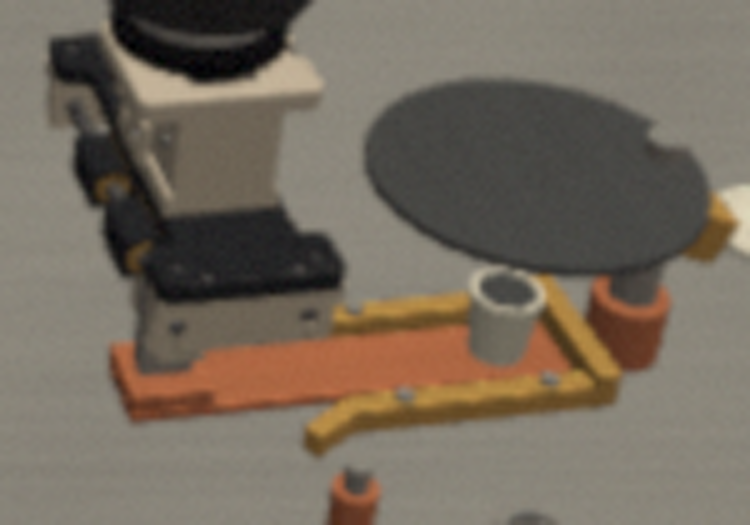

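Picture 8 shows the strip's end against the stop bar, lying flat between the rails, with the crucible upright beneath the plate. Releasing and backing off.

Call:
move_arm(deltas=[[0,0,0,0,0,0],[0,0,0,0,0,0],[0,0,0,0,0,0],[0,0,0,0,0,0],[0,0,0,0,0,0]], claw=0)

```text
t: 11.57
eef_pos: [0.6368, 0.1169, 0.2128]
ee_rot: [-3.141, 0.0, -1.417]
force: [0.5, -0.3, 0.1]
width: 0.0416
```

Call:
move_arm(deltas=[[0,0,0,0,0,0],[0,0,0,0,0,0],[0,0,0,0,0,0],[0,0,0,0,0,0],[0,0,0,0,0,0]])

```text
t: 11.98
eef_pos: [0.6367, 0.1165, 0.2126]
ee_rot: [3.142, -0.0, -1.417]
force: [0.0, -1.3, -0.3]
width: 0.0749
```

Call:
move_arm(deltas=[[0,0,5,0,0,0],[0,0,15,0,0,0],[0,0,30,0,0,0],[0,0,30,0,0,0],[0,0,20,0,0,0]])

```text
t: 12.4
eef_pos: [0.6372, 0.1165, 0.3159]
ee_rot: [-3.139, 0.0, -1.417]
force: [0.6, 0.9, 0.6]
width: 0.0877
```

Call:
move_arm(deltas=[[0,-30,10,0,0,0],[0,-30,0,0,0,0],[0,-30,0,0,0,0],[0,-20,0,0,0,0],[0,0,0,0,0,0]])

```text
t: 12.82
eef_pos: [0.6363, 0.0032, 0.3233]
ee_rot: [-3.142, -0.0, -1.42]
force: [-0.6, -0.2, 0.2]
width: 0.0879
```

```bash
python3 - <<'E'
from h import *
s=arm.get_state(); print(s["t"],np.round(s["eef_pos"],3),s["width"],np.round(s["force"],1))
im=arm.grab_frame("scene").copy()
for t,z in(("crucible",.024),("home",.024),("grip",.053),("boat_grip",.053)):
    for cam in("scene",):
        for r in arm.spot_point(t,cam): print(t,cam,round(r["score"],2),np.round(r["xy"]),at(cam,r["xy"],z).round(4))
w=arm.grab_frame("wrist").copy()
for t,z in(("crucible",.024),("grip",.053)):
    for r in arm.spot_point(t,"wrist"): print(t,"wrist",round(r["score"],2),np.round(r["xy"]),at("wrist",r["xy"],z).round(4))
save(cv2.resize(im[180:320,120:480],None,fx=2.2,fy=2.2,interpolation=cv2.INTER_CUBIC),"c5")
E
```

```text
12.8167 [0.636 0.003 0.323] 0.08786545201827221 [-0.6 -0.2  0.2]
crucible scene 0.97 [136. 221.] [ 0.3501 -0.516   0.024 ]
crucible scene 0.84 [244. 205.] [ 0.2562 -0.2048  0.024 ]
crucible scene 0.66 [432. 282.] [0.6266 0.2757 0.024 ]
crucible scene 0.65 [432. 278.] [0.6122 0.2802 0.024 ]
home scene 0.75 [434. 276.] [0.6051 0.2861 0.024 ]
grip scene 0.76 [362. 278.] [0.6493 0.1086 0.053 ]
grip scene 0.73 [193. 196.] [ 0.2488 -0.3611  0.053 ]
grip scene 0.66 [141. 240.] [ 0.4933 -0.4517  0.053 ]
boat_grip scene 0.83 [194. 226.] [ 0.4244 -0.3255  0.053 ]
grip wrist 0.93 [265. 314.] [0.6352 0.113  0.053 ]
```

View pics/c5.png

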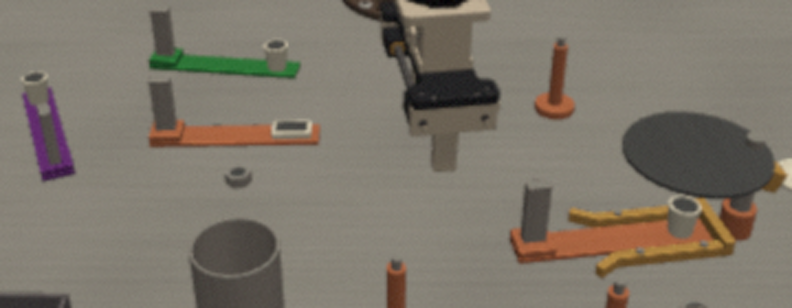

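Picture 9 shows the carrier home against the stop, crucible upright under the plate, gripper clear and the boat carrier unmoved. Handing in.

```bash
python3 -c "
from station import arm; print(arm.job_done())"
```

```text
the job is handed in; nothing more can be done
None
```

The crucible carrier is in the guide against the stop, and I handed the job in at about 13 s of the 40 s. No verdict was reported.

**What I did:** I picked out the copper carrier with the round crucible and gripped its tab across the 14 mm width. I lifted it 8 mm, turned it about 16° into line with the guide and lowered it. Then I slid it between the rails until the stop pushed back with 7–10 N, released it and backed off.

**Last checks:**
- **Position:** the wrist camera put the tab at (0.635, 0.113). From the arm's pose at contact, the crucible should be at about (0.612, 0.278). I measured the plate centre at (0.614, 0.277) from the top camera.
- **Seating:** in the last picture the strip lies flat between the rails with its end on the stop bar, and the crucible is upright. I judged flatness and tilt by eye and did not measure them.
- **Boat carrier:** the scene camera put its tab within about 4 mm of where it was at the start.
- **Gripper:** it is open and clear of everything, with force readings near zero.

**Disagreements:**
- **Crucible and home:** the scene-camera networks scattered by up to about 2 cm. They gave crucible x as 0.612 and 0.627, and home as (0.605, 0.286).
- **Tab:** the scene camera put it at x = 0.649.

I relied instead on the force at the stop, the wrist view of the tab and the pictures.

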